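# Prime the dosing station and set its metering valve

### The arm

A 6-joint arm with a two-finger parallel gripper is mounted at the origin on a cart in front of the work surface, level with it; the furniture and walls round the work are solid. World frame = base frame: x ahead of the robot, y to its left, z up, the work surface at z = 0. Lengths are in mm, angles in rad, forces in N, time in s.
With the tool pointing down it reaches from about 350 to 800 mm from the base axis. Payload 7.3 kg.
Tool frame: the origin (TCP) lies midway between the tips of the shut fingers; the grasp point (between the pads) lies 19 mm behind it; y points along the fingers, z is the direction in which the jaws open and shut, and the axes are right-handed (so a half turn about y gives the same grasp; the last joint's range is limited). The gripper opens to 85 mm and grips with 20 to 120 N. Pads are 22 mm wide; open, the fingers measure 114 mm over their backs; the gripper's body (76 mm by 85 mm) begins 54 mm behind the grasp point. The pads swing forward as they close: fully open they stand 13 mm farther back than shut.
Start: joints at [0.998, 0.342, 1.524, -0, 1.275, -0.146], TCP at [217.317, 477.931, 231.322] pointing down, gripper open.
Joint ranges: [-2.53, 2.53], [-0.77, 2.02], [0.04, 2.7], [-1, 4.14], [0.28, 2.66], [-3.11, 3.11]. Speed limits (rad/s): [2.57, 2.57, 3.14, 3.14, 3.14, 3.14].

### API

Orientations are given as a rotation vector (axis times angle).
In Python, from cell import env gives the robot as it stands.
- The arm moves only by the shell command python3 -m creep 'ROWS'. ROWS is JSON, a list of rows, each a list of 7 numbers: the shift along the tool's x, y, z in m, then the turn, a rotation vector about the tool's x, y, z in degrees, then the closure, from 0 (fully open) to 1 (shut). In form: [[tx, ty, tz, ax, ay, az, gripper], ...]. A call has exactly 5 rows; each row is the pose to reach, as a shift and turn from the pose commanded when the call began, along the tool's axes at that moment; what a row does not reach only later rows make up. A row lasts 1/12 s, in which the tool goes at most 41.7 mm and 7.16 degrees, less where a joint would pass 70% of its speed; a pose out of reach is approached as far as the arm can. A call with a gripper value outside its range is refused whole. The fingers move at their own pace and stop on an object; the grip force is fixed at half the most. Time passes only in rows, so rows that repeat a pose let the fingers close, or fill a call up. It gives the time, the measured TCP pose, the force and the opening at its end, in the units of the state.
- env.get_state(): the state, without advancing time (a new reading comes with each control period).
- env.camera(name): name is "scene" or "side" or "wrist"; returns the picture (480x640x3 uint8, blue, green, red); there is no depth.
- env.camera_params(name): a dict with "vfov" (degrees; the focal length in pixels is half the picture's height over the tangent of half this angle, whatever the lens; pixels are square), "cx", "cy" (the principal point, pixels), "R" (3x3) and "t" (3): a world point X has camera coordinates R X + t. Camera axes: x right, y down, z forward; pixel columns grow to the right and rows downward; lengths in mm; the calibration is good to about 2 mm. The wrist camera is an equidistant fisheye: a pixel r from the principal point sees the ray r / f radians off the axis. A picture is of the moment at which its call begins: read the wrist's pose just before it. camera_params takes no time and is no camera call; for the wrist camera it gives the pose at the moment of the call.
- env.hand_in(): hands the job in, once; it reports no verdict.
The state is a dict: "clock": time; "joint_positions": joint angles; "qd": joint speeds; "tau": joint torques, N m; "tcp_pos": TCP position; "tool_rot": TCP orientation; "ft_force": force on the tool from outside, world axes, zero at the start; "wrist_torque": the same for the moment, N m; "width": opening from 0.0 (shut) to 1.0 (fully open).
Only numpy, scipy, OpenCV 4.12 (cv2) and the standard library are available. Lean on these libraries where they do the work, as an engineer would, in place of code of your own. Each camera call takes 0.05 s, during which the arm holds its last target. There are 200 camera calls.

### The job

Prime the dosing station: pull the red-gripped sprung lever towards you through its full stroke to its stop and ease it slowly back to its rest, never letting it snap back. Then turn the blue handwheel clockwise until the valve is closed against its stop, and back it off anticlockwise by exactly two full turns from the stop. Finish while still gripping the wheel's upright black handle there - do not let go at the end - and leave the other things on the bench undisturbed.

Things in the scene. Friction and masses are not known exactly. Their poses are not given: they have to be found in the camera images.
- station: dosing station bolted to the bench: an aluminium base plate 180 x 330 mm, top face 12 mm above the bench, carrying the valve (left half, seen from the robot) and the priming pump with its lever (right half). Origin on the bench below the plate, about its middle; x points away from the operator's side of the station, y to its left, z up; it is turned by up to 0.3 rad about z.
- wheel_axis (a point): point on the handwheel's upright turning axis, 140 mm above the bench, level with the middle of the black handle. Axes as the station's.
- handle_mid (a point): middle of the upright black handle on the handwheel's rim: a round plastic sleeve 19 mm in diameter and 46 mm tall (from 115 to 161 mm above the bench) that spins freely on its pin, so it can be gripped from above and led round in a circle of 38 mm radius about the wheel axis without turning the gripper. The wheel below it is blue, 87 mm over its rim, rim 11 mm thick, centred 105 mm above the bench; its hub reaches to 116 mm.
- handle: the same black handle; origin at its lower end, on its axis. It spins about its own upright axis, so its yaw means nothing.
- valve_wheel (a joint): turn of the handwheel in rad: 0 = closed against its hard stop, growing anticlockwise seen from above (opening); 2 pi a turn, it opens for six turns. At the stop, and after each whole turn, the handle stands on the operator's side (-x of the station) of the axis. It starts 1.6 to 4.8 rad (less than one turn) open. It turns stiffly (about 2 N at the handle) and stays where it is left.
- lever_grip (a point): centre of the lever's red grip: a round roller 30 mm in diameter and 34 mm wide across, lying along the station's y (its flat ends can be pinched from above, fingers either side, and it may turn between them). At rest it is about 156 mm above the bench.
- lever_pivot (a point): centre of the lever's pivot, 45 mm above the bench; the lever swings about the station's y axis through it, the grip's centre moving on an arc of 115 mm radius. Two cheek plates of the pump stand beside the pivot, up to 61 mm above the bench.
- lever (a joint): swing of the lever in rad: 0 = at rest (leaning 0.25 rad away from the operator), growing as it is pulled towards the operator (station -x); 1.0 = full stroke, at its stop. A spring pulls it back to rest, with about 1.5 N at the grip near rest and 9 N at full stroke, and a weak damper: let go at full stroke, it snaps back faster than 2 rad/s.
- vial_0: small vial with yellow cap, 24 mm diameter, 46 mm tall, standing loose before the station. Origin under its centre. Bystander.
- vial_1: small vial with yellow cap, as vial_0. Bystander.
- vial_6: small vial with red cap, 24 mm diameter, 46 mm tall, before the station. Origin under its centre. Bystander.
- cassette_0: white round filter cassette with blue cap, 41 mm diameter, 40 mm tall, standing on the station's base plate between valve and lever. Origin under its centre. Bystander.
- weight_0: small brass-coloured weight, 26 mm diameter, 30 mm tall, on the bench to the right. Origin under its centre. Bystander.
- flange_ring: flat steel flange ring, 64 mm diameter, 13 mm tall, on the bench to the left. Origin under its centre. Bystander.

How it is judged (in metres and radians):
On the way, in this order (a step that is already met when the one before it is completed fails the run):
1. the lever has been pulled through its full stroke (0.92 rad or more of 1.0) (value of joint lever above 0.92 rad), for 0.05 s.
2. the lever is back at rest (within 0.08 rad) (value of joint lever below 0.08 rad), for 0.2 s.
3. the valve is closed against its stop (within 0.08 rad) (value of joint valve_wheel below 0.08 rad), for 0.1 s.
At the end, for the whole second after the job is handed in: the handwheel stands still two turns (12.57 rad, within 0.3 rad) open from its stop, the fingers are gripping its handle (more than 2 N, the grasp within 30 mm of the handle's middle), and the lever is at rest (within 0.08 rad) (value of joint valve_wheel between 12.266 and 12.866 rad and velocity of joint valve_wheel between -0.1 and 0.1 rad/s and contact force between the fingers and handle above 2 N and distance between the grasp point and handle_mid below 0.03 m and value of joint lever below 0.08 rad); the arm keeps its last pose, push and grip.
It fails at once if the lever snaps back (returns faster than 1.5 rad/s) (velocity of joint lever below -1.5 rad/s).
It fails at once if a bystander is moved by more than 30 mm (distance of any of vial_0, vial_1, vial_6, cassette_0, weight_0, flange_ring from where it was at the start of the episode above 0.03 m).
It also fails if it takes over 72 s, if anything falls off the work surface, if the arm or the gripper's body presses on something with over 40 N, if the wrist force passes 120 N, or if a joint passes its speed limit or range.

## Working session

There is one attempt and no reset: what is moved stays moved. The work goes in short steps, Python scripts to look and compute and a shell command to move; the robot and the scene stay as the last step left them, time stands still between calls to the robot, and variables do not carry over. Pictures are saved under pics/ and viewed, about 8 in all and at most 12, crops included, and the job is handed in when it is done.

```bash
ls; mkdir -p pics; python3 - <<'E'
from cell import env
import cv2,numpy as np
s=env.get_state();print(s)
for n in("scene","side"):
    print(n,env.camera_params(n)); cv2.imwrite(f"pics/{n}0.png",env.camera(n))
E
```

```text
pics
{'clock': 0.0, 'joint_positions': array([ 9.98013264e-01,  3.42728325e-01,  1.52503315e+00,  8.55170099e-07,
        1.27537162e+00, -1.46011203e-01]), 'qd': array([ 6.50280357e-05, -7.27376651e-04, -3.45717985e-04,  2.40478325e-04,
       -1.52990925e-04, -4.38765938e-04]), 'tau': array([ 8.17399978e-04, -4.33685803e+01, -2.46010244e+01, -2.39927067e-04,
        8.02107970e-03, -2.14200429e-05]), 'tcp_pos': array([217.08150458, 477.578497  , 230.61740929]), 'tool_rot': array([-1.54620169,  0.33522048, -0.33436274]), 'ft_force': array([-0.17179745, -0.48512508, -0.9838882 ]), 'wrist_torque': array([-0.0082404 ,  0.0103021 , -0.01824019]), 'width': 1.0000177084114577}
scene {'vfov': 57.26152327693266, 'cx': 318.17003695970436, 'cy': 240.39200841788423, 'R': array([[ 0.78815273, -0.61544097,  0.00690564],
       [-0.36309792, -0.47399536, -0.80217722],
       [ 0.49696597,  0.62973075, -0.59704607]]), 't': array([-456.89562064,  258.9198658 ,  970.90618354])}
side {'vfov': 53.7645448577935, 'cx': 316.75189554364266, 'cy': 233.59488473403903, 'R': array([[ 0.95367161, -0.30078676,  0.00614706],
       [-0.18343466, -0.59754835, -0.78056883],
       [ 0.23845793,  0.74327875, -0.62503961]]), 't': array([-533.51824839,  144.01440068, 1039.04456624])}
```

View pics/scene0.png

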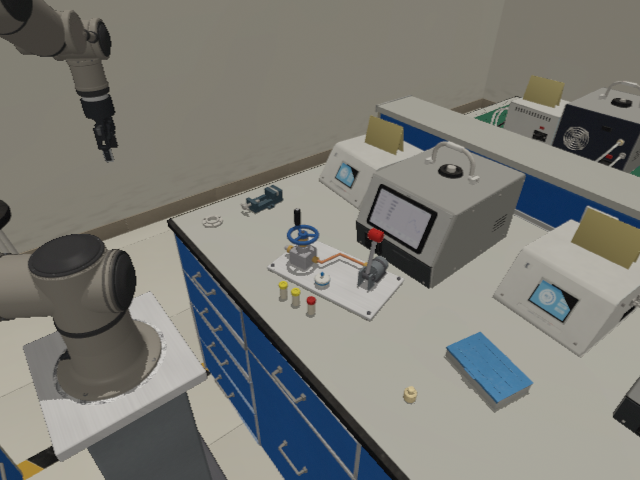

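View pics/side0.png

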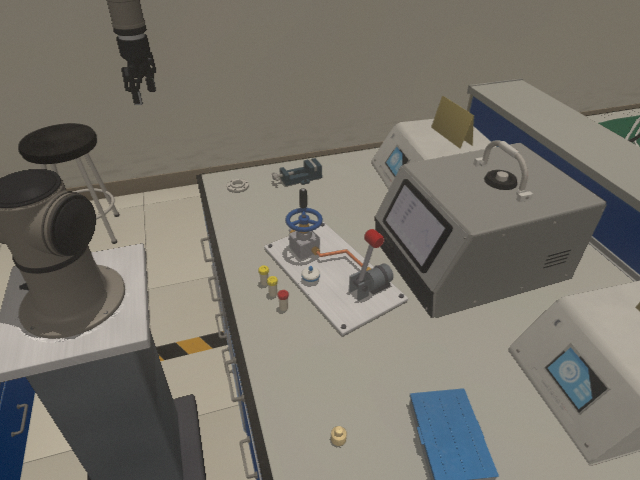

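Scene view: red grip at about (375,236), black handle (297,216), wheel (303,235) and plate corners about (268,268), (371,313) and (402,280). Side view: grip (374,238), handle (303,197), wheel (304,220) and plate corners about (265,246), (343,328) and (405,293).

```bash
cat > h.py <<'E'
import numpy as np,cv2
from scipy.spatial.transform import Rotation as Ro
from cell import env
def ray(P,u,v):
    f=240/np.tan(np.radians(P['vfov']/2)); R=np.array(P['R']);t=np.array(P['t'])
    d=R.T@np.array([(u-P['cx'])/f,(v-P['cy'])/f,1]); return -R.T@t,d/np.linalg.norm(d)
def plane(P,u,v,z):
    o,d=ray(P,u,v); return o+d*(z-o[2])/d[2]
def tri(rs):
    A=sum(np.eye(3)-np.outer(d,d) for o,d in rs); b=sum((np.eye(3)-np.outer(d,d))@o for o,d in rs)
    p=np.linalg.solve(A,b); return p,[np.linalg.norm(np.cross(p-o,d)) for o,d in rs]
def blob(m,box):
    x0,y0,x1,y1=box; k=np.zeros_like(m);k[y0:y1,x0:x1]=m[y0:y1,x0:x1]
    n,l,s,c=cv2.connectedComponentsWithStats(k); i=1+np.argmax(s[1:,4]); return c[i],s[i]
E
python3 - <<'E'
from h import *
P={n:env.camera_params(n) for n in("scene","side")}
I={n:cv2.imread(f"pics/{n}0.png") for n in P}
boxes={"scene":dict(red=(355,220,395,250),blk=(285,200,310,226),blue=(280,222,325,250)),"side":dict(red=(355,222,395,255),blk=(292,182,315,208),blue=(280,205,328,235))}
C={}
for n,im in I.items():
    b,g,r=[im[...,i].astype(int) for i in range(3)]
    M=dict(red=(r>90)&(g<.45*r)&(b<.45*r),blk=im.max(2)<60,blue=(b>70)&(r<.6*b))
    for k in M:
        c,s=blob(M[k].astype(np.uint8),boxes[n][k]); C[n,k]=c
        print(n,k,c.round(1),s)
for k in("red","blk","blue"):
    p,e=tri([ray(P[n],*C[n,k]) for n in P]); print(k,p.round(1),np.round(e,1))
for n,cs in dict(scene=[(268,268),(371,313),(402,280)],side=[(265,246),(343,328),(405,293)]).items():
    q=[plane(P[n],*c,12) for c in cs]; print(n,np.round(q,0).tolist(),[np.linalg.norm(q[1]-q[0]),np.linalg.norm(q[2]-q[1])], "yaw",np.arctan2(*(q[0]-q[1])[[1,0]])-np.pi/2)
a=cv2.resize(I["scene"][200:330,255:415],None,fx=5,fy=4.6,interpolation=2)
a=cv2.resize(I["scene"][195:325,260:410],(400,347),interpolation=cv2.INTER_CUBIC);b=cv2.resize(I["side"][180:336,255:415],(400,390),interpolation=cv2.INTER_CUBIC)
o=np.zeros((390,800,3),np.uint8);o[:347,:400]=a;o[:,400:]=b;cv2.imwrite("pics/crop1.png",o)
E
```

```text
scene red [375.4 234.7] [368 228  16  14 160]
scene blk [296.6 217.2] [294 210   6  16  88]
scene blue [302.6 234.9] [287 225  32  20 322]
side red [373.3 235.6] [366 230  17  15 136]
side blk [303.1 198.7] [300 190   7  18 113]
side blue [303.9 220.1] [287 209  35  21 233]
red [ 627.  -166.4  157. ] [1.8 1.8]
blk [538.2  42.8 131.2] [0.5 0.5]
blue [528.1   2.3  99.9] [0.7 0.7]
scene [[433.0, 35.0, 12.0], [540.0, -260.0, 12.0], [688.0, -222.0, 12.0]] [np.float64(313.4806743688191), np.float64(152.76653175876714)] yaw 0.34697447093364775
side [[438.0, 40.0, 12.0], [533.0, -260.0, 12.0], [698.0, -208.0, 12.0]] [np.float64(314.8276397339868), np.float64(172.5709757139013)] yaw 0.30667799046150845
```

View pics/crop1.png

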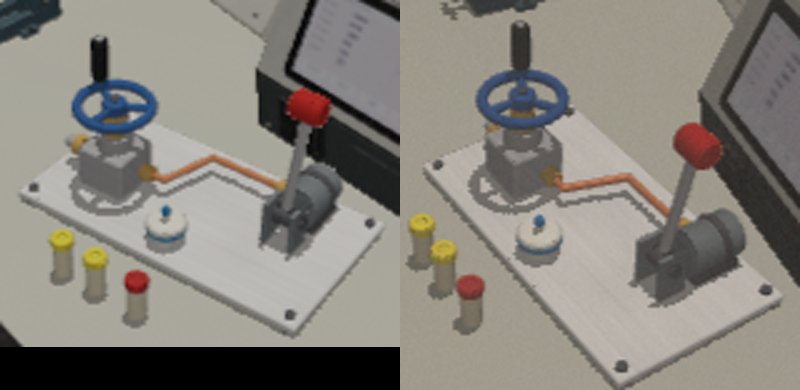

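The crop shows all the parts upright. Screws in scene pixels are at about (272.8,265.1), (368.7,312.7) and (398.7,278.6). In side pixels they are at (269.8,246), (343.4,326.4) and (401.4,296).

```bash
python3 - <<'E'
from h import *
P={n:env.camera_params(n) for n in("scene","side")}
for n,cs in dict(scene=[(272.8,265.1),(368.7,312.7),(398.7,278.6)],side=[(269.8,246),(343.4,326.4),(401.4,296)]).items():
    q=[plane(P[n],*c,13) for c in cs]; d=q[0]-q[1];e=q[2]-q[1]
    print(n,np.round(q,0).tolist(),np.linalg.norm(d),np.linalg.norm(e),"yaws",np.arctan2(-d[0],d[1]),np.arctan2(e[1],e[0]))
for n,hc,wc in(("scene",(296.6,217),(303,235)),("side",(303.1,198.7),(304.2,219.5))):
    print(n,"handle",plane(P[n],*hc,138).round(1),"wheel",plane(P[n],*wc,105).round(1))
for n,c in(("scene",(375.6,234.7)),("side",(374.2,237.2))): print("grip",n,plane(P[n],*c,156).round(1))
s=env.get_state();print(Ro.from_rotvec(s['tool_rot']).as_matrix().round(3))
E
```

```text
scene [[450.0, 36.0, 13.0], [535.0, -256.0, 13.0], [684.0, -214.0, 13.0]] 304.8993711727382 154.7220440348173 yaws 0.28447345926688705 0.27673883828604146
side [[449.0, 35.0, 13.0], [535.0, -258.0, 13.0], [686.0, -215.0, 13.0]] 304.9162975977558 156.40719459613987 yaws 0.2854496603245961 0.27727207843781604
scene handle [533.5  36.1 138. ] wheel [525.   -3.4 105. ]
side handle [535.4  32.6 138. ] wheel [527.2  -3.4 105. ]
grip scene [ 626.6 -168.2  156. ]
grip side [ 628.4 -168.   156. ]
[[ 0.91  -0.001  0.414]
 [-0.414 -0.001  0.91 ]
 [-0.    -1.    -0.001]]
```

```bash
python3 -m creep '[[0.03,0,-0.02,0,-6.8,0,0],[0.06,0,-0.04,0,-13.6,0,0],[0.09,0,-0.06,0,-20.4,0,0],[0.13,0,-0.08,0,-27,0,0],[0.16,0,-0.1,0,-34,0,0]]'; cat >> h.py <<'E'
def to(x,y,z,yaw=0.28):
    s=env.get_state();M=Ro.from_rotvec(s['tool_rot']).as_matrix();d=np.array([x,y,z])-s['tcp_pos']
    print(round(s['clock'],2),'tcp',s['tcp_pos'].round(1),'F',s['ft_force'].round(1),'w',round(s['width'],3),'toolx yaw',np.arctan2(M[1,0],M[0,0]).round(3),'down',M[:,1].round(3))
    print('shift in tool mm',(M.T@d).round(1),'turn about y deg',-np.degrees(yaw-np.arctan2(M[1,0],M[0,0])).round(1))
E
python3 -c "from h import *;to(627.5,-168,230)"
```

```text
clock: 0.52
tcp_pos: [315.9, 329.5, 231.1]
tool_rot: [-1.568, -0.109, 0.109]
ft_force: [0.6, 0.4, -0.3]
width: 1.0
0.52 tcp [315.9 329.5 231.1] F [ 0.6  0.4 -0.3] w 1.0 toolx yaw 0.139 down [-0. -0. -1.]
shift in tool mm [ 239.8    1.2 -535.8] turn about y deg -8.1
```

```bash
python3 -m creep '[[0.0145,0,-0.035,0,-6.5,0,0],[0.029,0,-0.07,0,-6.5,0,0],[0.0435,0,-0.105,0,-6.5,0,0],[0.058,0,-0.14,0,-6.5,0,0],[0.0725,0,-0.175,0,-6.5,0,0]]' >/dev/null
python3 -m creep '[[0.0107,0,-0.037,0,0,0,0],[0.0214,0,-0.074,0,0,0,0],[0.032,0,-0.111,0,0,0,0],[0.043,0,-0.148,0,0,0,0],[0.0535,0,-0.185,0,0,0,0]]' >/dev/null
python3 -m creep '[[0.0107,0,-0.037,0,0,0,0],[0.0214,0,-0.074,0,0,0,0],[0.032,0,-0.111,0,0,0,0],[0.043,0,-0.148,0,0,0,0],[0.0535,0,-0.186,0,0,0,0]]' >/dev/null
python3 -m creep '[[0,0,0,0,0,0,0],[0,0,0,0,0,0,0],[0,0,0,0,0,0,0],[0,0,0,0,0,0,0],[0,0,0,0,0,0,0]]' >/dev/null
python3 - <<'E'
from h import *
to(627.5,-168,137)
p=env.camera_params("wrist");print(p);cv2.imwrite("pics/w1.png",env.camera("wrist"))
E
```

```text
2.18 tcp [ 604.3 -165.4  231.7] F [0.2 0.6 0.5] w 0.997 toolx yaw 0.248 down [ 0.  0. -1.]
shift in tool mm [21.8 94.7 -8.2] turn about y deg -1.8
{'vfov': 65.70646984690485, 'cx': 318.7647072247735, 'cy': 233.11504634981475, 'R': array([[-0.24563151,  0.96936254, -0.00119024],
       [ 0.93556543,  0.23738854,  0.26146512],
       [ 0.25373705,  0.06311053, -0.96521219]]), 't': array([ 308.55267541, -559.50680009,  235.62426964])}
```

View pics/w1.png

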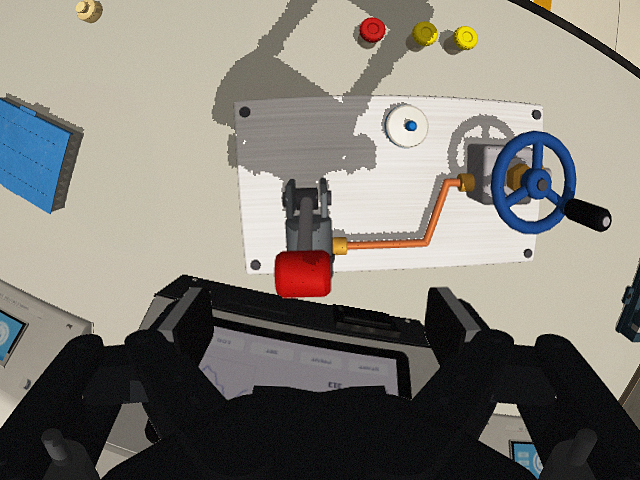

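The wrist view shows the red grip centred at about (303,273) and the wheel hub at (536,183). The handle runs from (570,206) to its top at (604,221). Plate screws are at (245,112), (255,265), (528,253) and (537,114).

```bash
cat >> h.py <<'E'
def fray(P,u,v):
    f=240/np.tan(np.radians(P['vfov']/2)); R=np.array(P['R']);t=np.array(P['t'])
    a=np.array([u-P['cx'],v-P['cy']]);r=np.linalg.norm(a);th=r/f
    d=R.T@np.array([*(a/r*np.sin(th)),np.cos(th)]); return -R.T@t,d
def fplane(P,u,v,z):
    o,d=fray(P,u,v); return o+d*(z-o[2])/d[2]
E
python3 - <<'E'
from h import *
P=env.camera_params("wrist")
print("cam",fray(P,0,0)[0])
im=cv2.imread("pics/w1.png");b,g,r=[im[...,i].astype(int) for i in range(3)]
m=((r>70)&(g<.45*r)&(b<.45*r)).astype(np.uint8);c,s=blob(m,(250,200,360,310));print(c,s)
S=env.camera_params("scene");D=env.camera_params("side")
print("grip",fplane(P,*c,156).round(1),tri([fray(P,*c),ray(S,375.6,234.7),ray(D,374.2,237.2)]))
q=[fplane(P,*x,13) for x in((245,112),(255,265),(528,253),(537,114))];print(np.round(q))
for a,bb in((0,3),(1,2)):
    d=q[bb]-q[a];print("yaw",np.arctan2(-d[0],d[1]))
print("origin",np.mean(q,0))
print("hub",fplane(P,537,183.5,114).round(1),"handle top",fplane(P,605,221.5,161).round(1),"bot",fplane(P,571,206,117).round(1))
m=((b>70)&(r<.6*b)).astype(np.uint8);c,s=blob(m,(480,120,590,240));print("rim",s,c, fplane(P,s[0]+s[2]/2,s[1]+s[3]/2,105).round(1))
E
```

```text
cam [ 539.50599304 -181.19247907  374.19541793]
[302.6276811  273.64386888] [ 275  250   56   49 2471]
grip [ 625.1 -170.3  156. ] (array([ 625.54930119, -170.18408833,  157.72060942]), [np.float64(1.0961183554154577), np.float64(0.8155357025637375), np.float64(1.729084715225257)])
[[ 534. -257.   13.]
 [ 684. -214.   13.]
 [ 598.   81.   13.]
 [ 448.   38.   13.]]
yaw 0.2859005872773397
yaw 0.28395512139195955
origin [566.18100444 -87.95210688  13.        ]
hub [525.7  -6.2 114. ] handle top [534.9  35.8 161. ] bot [532.8  33.6 117. ]
rim [ 493  131   83  103 3634] [531.48596588 181.02971932] [525.2  -2.9 105. ]
```

```bash
python3 -m creep '[[0.02,0,-0.009,0,-2.1,0,0],[0.0205,0.02,-0.0095,0,-2.1,0,0],[0.0205,0.04,-0.0095,0,-2.1,0,0],[0.0205,0.06,-0.0095,0,-2.1,0,0],[0.0205,0.08,-0.0095,0,-2.1,0,0]]' >/dev/null
python3 -m creep '[[0,0.01,0,0,0,0,0],[0,0.0185,0,0,0,0,0],[0,0.0185,0,0,0,0,0],[0,0.0185,0,0,0,0,0],[0,0.0185,0,0,0,0,0]]'
python3 - <<'E'
from h import *
to(626,-169,133,.285)
cv2.imwrite("pics/w2.png",env.camera("wrist")[200:480])
E
```

```text
clock: 3.07
tcp_pos: [627.5, -171.1, 134.2]
tool_rot: [-1.56, -0.224, 0.221]
ft_force: [0.2, 0.4, 0.2]
width: 1.003
3.07 tcp [ 627.5 -171.1  134.2] F [0.2 0.4 0.2] w 1.003 toolx yaw 0.283 down [ 0.002 -0.001 -1.   ]
shift in tool mm [-0.8  1.2  2.4] turn about y deg -0.1
```

View pics/w2.png

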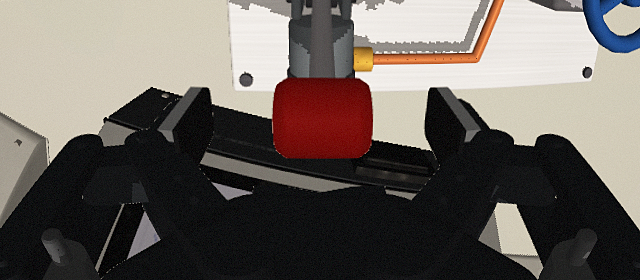

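The grip, at about (322,118) in the crop, sits midway between the pads. Closing now.

```bash
python3 -m creep '[[0,0,0,0,0,0,0.6],[0,0,0,0,0,0,1],[0,0,0,0,0,0,1],[0,0,0,0,0,0,1],[0,0,0,0,0,0,1]]'>/dev/null;python3 -m creep '[[0,0,0,0,0,0,1],[0,0,0,0,0,0,1],[0,0,0,0,0,0,1],[0,0,0,0,0,0,1],[0,0,0,0,0,0,1]]'
python3 - <<'E'
from h import *
to(626,-169,133,.285)
q=np.arange(0,1.05,.1);x0=115*np.sin(.25);z0=115*np.cos(.25)
for a in q: print(round(a,1),(115*np.sin(.25-a)-x0).round(1),"down",(z0-115*np.cos(.25-a)).round(1))
cv2.imwrite("pics/w3.png",env.camera("wrist")[200:480])
E
```

```text
clock: 3.95
tcp_pos: [626.8, -170.2, 133.3]
tool_rot: [-1.558, -0.223, 0.222]
ft_force: [-2.7, 4.9, 4.6]
width: 0.388
3.95 tcp [ 626.8 -170.2  133.3] F [-2.7  4.9  4.6] w 0.388 toolx yaw 0.283 down [ 0.     0.001 -1.   ]
shift in tool mm [-0.4  0.3  1.3] turn about y deg -0.1
0.0 0.0 down 0.0
0.1 -11.3 down -2.3
0.2 -22.7 down -3.4
0.3 -34.2 down -3.4
0.4 -45.6 down -2.3
0.5 -56.9 down 0.0
0.6 -67.9 down 3.4
0.7 -78.5 down 7.9
0.8 -88.6 down 13.4
0.9 -98.0 down 19.9
1.0 -106.8 down 27.3
```

View pics/w3.png

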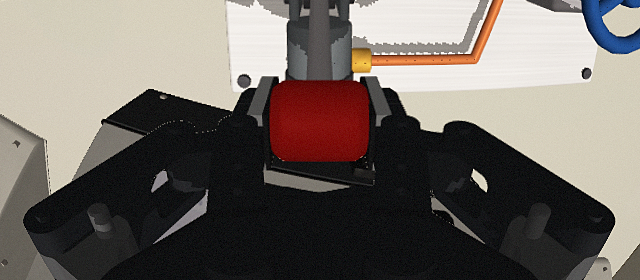

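```bash
python3 -m creep '[[-0.0056,-0.0013,0,0,0,0,1],[-0.0113,-0.0023,0,0,0,0,1],[-0.017,-0.003,0,0,0,0,1],[-0.0227,-0.0034,0,0,0,0,1],[-0.0284,-0.0036,0,0,0,0,1]]'
python3 -m creep '[[-0.0057,0.0001,0,0,0,0,1],[-0.0115,0.0006,0,0,0,0,1],[-0.0172,0.0013,0,0,0,0,1],[-0.0229,0.0023,0,0,0,0,1],[-0.0284,0.0036,0,0,0,0,1]]'
python3 -m creep '[[-0.0055,0.0015,0,0,0,0,1],[-0.011,0.0034,0,0,0,0,1],[-0.0163,0.0055,0,0,0,0,1],[-0.0216,0.0079,0,0,0,0,1],[-0.0267,0.0105,0,0,0,0,1]]'
```

```text
clock: 4.42
tcp_pos: [601.7, -177.5, 137.0]
tool_rot: [-1.558, -0.227, 0.218]
ft_force: [6.4, 7.0, 1.2]
width: 0.384
clock: 4.83
tcp_pos: [574.9, -185.3, 134.4]
tool_rot: [-1.559, -0.228, 0.216]
ft_force: [6.5, 9.1, 6.6]
width: 0.387
clock: 5.25
tcp_pos: [549.3, -192.8, 124.7]
tool_rot: [-1.56, -0.228, 0.216]
ft_force: [3.4, 11.5, 13.3]
width: 0.389
```

```bash
python3 -m creep '[[-0.005,0.0029,0,0,0,0,1],[-0.0098,0.006,0,0,0,0,1],[-0.0144,0.0094,0,0,0,0,1],[-0.0189,0.013,0,0,0,0,1],[-0.0235,0.017,0,0,0,0,1]]'
python3 -m creep '[[-0.001,0.001,0,0,0,0,1],[-0.001,0.001,0,0,0,0,1],[-0.001,0.001,0,0,0,0,1],[-0.001,0.001,0,0,0,0,1],[-0.001,0.001,0,0,0,0,1]]'
python3 - <<'E'
from h import *
to(626.8,-170.2,133.3,.285)
cv2.imwrite("pics/s2.png",cv2.resize(env.camera("side")[180:340,220:420],(800,600)))
E
```

```text
clock: 5.67
tcp_pos: [526.1, -199.6, 107.9]
tool_rot: [-1.56, -0.227, 0.217]
ft_force: [0.1, 11.3, 19.3]
width: 0.388
clock: 6.08
tcp_pos: [524.6, -200.0, 106.6]
tool_rot: [-1.559, -0.226, 0.219]
ft_force: [-0.3, 9.4, 15.7]
width: 0.388
6.08 tcp [ 524.6 -200.   106.6] F [-0.3  9.4 15.7] w 0.388 toolx yaw 0.283 down [ 0.004  0.001 -1.   ]
shift in tool mm [106.5 -26.3   0. ] turn about y deg -0.1
```

View pics/s2.png

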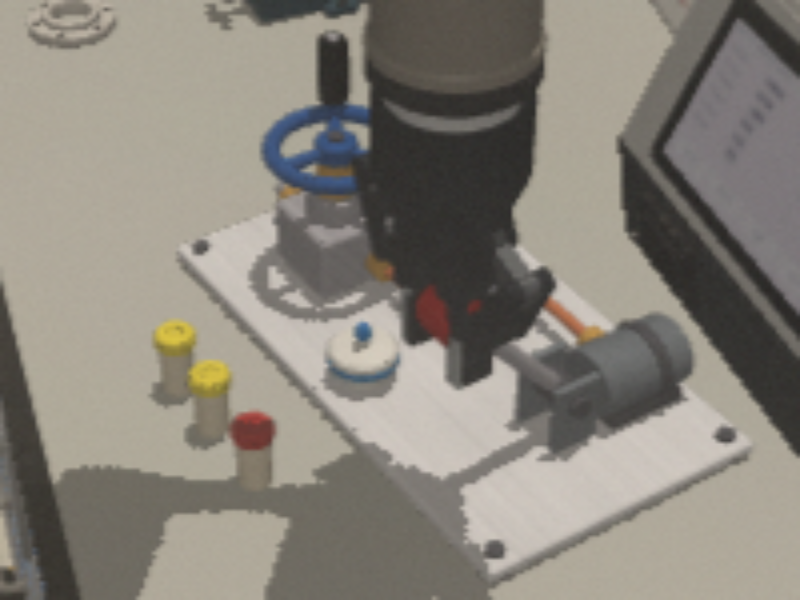

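The grip is still held between the pads at full stroke, around (435,310) in the crop. I'll push a few mm further to confirm the stop.

```bash
python3 -m creep '[[-0.001,0.001,0,0,0,0,1],[-0.002,0.002,0,0,0,0,1],[-0.003,0.003,0,0,0,0,1],[-0.004,0.0035,0,0,0,0,1],[-0.004,0.0035,0,0,0,0,1]]'
python3 -c "from h import *;to(626.8,-170.2,133.3,.285)"
```

```text
clock: 6.55
tcp_pos: [521.0, -201.0, 102.9]
tool_rot: [-1.559, -0.226, 0.218]
ft_force: [1.8, 11.1, 14.3]
width: 0.394
6.55 tcp [ 521.  -201.   102.9] F [ 1.8 11.1 14.3] w 0.394 toolx yaw 0.283 down [ 0.005  0.001 -1.   ]
shift in tool mm [ 1.103e+02 -2.990e+01  1.000e-01] turn about y deg -0.1
```

```bash
python3 - <<'E'
from h import *
im=env.camera("wrist");P=env.camera_params("wrist");cv2.imwrite("pics/w4.png",im)
for n,i in(("w3",cv2.imread("pics/w3.png")),("now",im[200:])):
    b,g,r=[i[...,k].astype(int) for k in range(3)]
    print(n,blob(((r>60)&(g<.45*r)&(b<.45*r)).astype(np.uint8),(200,0,450,260)))
E
```

```text
w3 (array([318.94832511, 120.37327967]), array([ 269,   80,  100,   82, 7702], dtype=int32))
now (array([319.27195754, 144.40161759]), array([ 268,  104,  104,   82, 7913], dtype=int32))
```

View pics/w4.png

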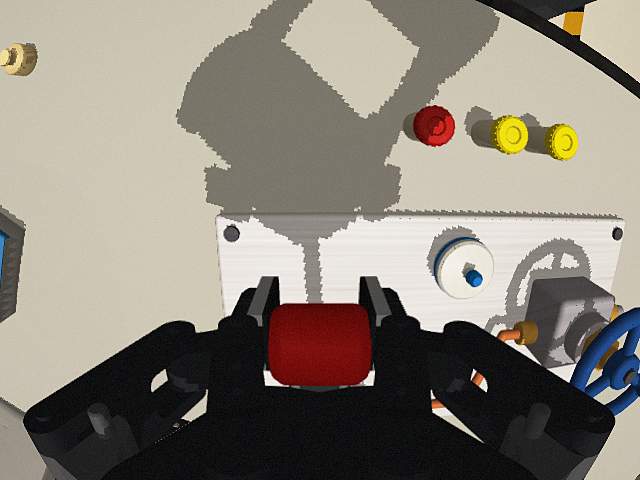

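The roller has shifted about 24 px between the pads, so it slipped by several mm. I'll estimate the lever angle from the picture.

```bash
python3 - <<'E'
from h import *
P=env.camera_params("wrist");R=P['R'];t=P['t'];f=240/np.tan(np.radians(P['vfov']/2))
sx=np.array([np.cos(.285),np.sin(.285),0])
g0=np.array([626.3,-169.5,156.4]);piv=g0-sx*115*np.sin(.25);piv[2]=45
print("target v",344.4,"cam",-R.T@t)
for q in(.8,.85,.9,.95,1.0,1.05):
    X=R@(piv+sx*115*np.sin(.25-q)+[0,0,115*np.cos(.25-q)])+t
    th=np.arctan2(np.hypot(X[0],X[1]),X[2]);a=X[:2]/np.hypot(*X[:2])*th*f
    print(q,(a+[P['cx'],P['cy']]).round(1), np.linalg.norm(X).round(0))
E
```

```text
target v 344.4 cam [ 456.13473791 -219.02541986  244.99679686]
0.8 [318.9 399. ] 135.0
0.85 [318.9 383.3] 134.0
0.9 [318.8 367.4] 134.0
0.95 [318.8 351.5] 135.0
1.0 [318.8 335.9] 136.0
1.05 [318.8 320.7] 137.0
```

```bash
python3 -m creep '[[-0.001,0.001,0,0,0,0,1],[-0.002,0.002,0,0,0,0,1],[-0.003,0.003,0,0,0,0,1],[-0.003,0.003,0,0,0,0,1],[-0.003,0.003,0,0,0,0,1]]'
python3 - <<'E'
from h import *
from scipy.optimize import brentq
im=env.camera("wrist");P=env.camera_params("wrist")
b,g,r=[im[200:][...,k].astype(int) for k in range(3)]
c,s=blob(((r>60)&(g<.45*r)&(b<.45*r)).astype(np.uint8),(200,0,450,260));print(c,s)
R=P['R'];t=P['t'];f=240/np.tan(np.radians(P['vfov']/2))
sx=np.array([np.cos(.285),np.sin(.285),0])
g0=np.array([626.3,-169.5,156.4]);piv=g0-sx*115*np.sin(.25);piv[2]=45
def v(q):
    X=R@(piv+sx*115*np.sin(.25-q)+[0,0,115*np.cos(.25-q)])+t
    th=np.arctan2(np.hypot(X[0],X[1]),X[2]);return X[1]/np.hypot(*X[:2])*th*f+P['cy']
print("q",brentq(lambda q:v(q)-c[1]-200,.3,1.3))
to(626.8,-170.2,133.3,.285)
E
```

```text
clock: 7.02
tcp_pos: [518.1, -201.9, 99.7]
tool_rot: [-1.559, -0.226, 0.218]
ft_force: [1.3, 10.5, 13.5]
width: 0.389
[319.33734035 145.03831705] [ 268  104  104   83 7986]
q 1.0086181329360002
7.07 tcp [ 518.1 -201.9   99.8] F [ 1.   9.7 13.5] w 0.383 toolx yaw 0.283 down [ 0.005  0.001 -1.   ]
shift in tool mm [113.3 -33.    0. ] turn about y deg -0.1
```

```bash
python3 -m creep '[[-0.001,0.001,0,0,0,0,1],[-0.002,0.002,0,0,0,0,1],[-0.003,0.003,0,0,0,0,1],[-0.004,0.004,0,0,0,0,1],[-0.004,0.004,0,0,0,0,1]]'
cat > lq.py <<'E'
from h import *
from scipy.optimize import brentq
im=env.camera("wrist");P=env.camera_params("wrist")
b,g,r=[im[200:][...,k].astype(int) for k in range(3)]
c,s=blob(((r>60)&(g<.45*r)&(b<.45*r)).astype(np.uint8),(200,0,450,280));print(c,s)
R=P['R'];t=P['t'];f=240/np.tan(np.radians(P['vfov']/2))
sx=np.array([np.cos(.285),np.sin(.285),0])
g0=np.array([626.3,-169.5,156.4]);piv=g0-sx*115*np.sin(.25);piv[2]=45
def v(q):
    X=R@(piv+sx*115*np.sin(.25-q)+[0,0,115*np.cos(.25-q)])+t
    th=np.arctan2(np.hypot(X[0],X[1]),X[2]);return X[1]/np.hypot(*X[:2])*th*f+P['cy']
w=[v(q) for q in np.arange(-.3,1.4,.05)]
i=np.argmin(abs(np.array(w)-c[1]-200));print("q",np.interp(-(c[1]+200),-np.array(w),np.arange(-.3,1.4,.05)))
to(626.8,-170.2,133.3,.285)
E
python3 lq.py
```

```text
clock: 7.48
tcp_pos: [517.1, -202.4, 98.3]
tool_rot: [-1.561, -0.232, 0.213]
ft_force: [5.6, 17.8, 25.8]
width: 0.386
[319.66537209 145.7074668 ] [ 268  105  105   83 7982]
q 1.022967564762161
7.53 tcp [ 517.1 -202.4   98.3] F [ 5.2 17.2 27.8] w 0.386 toolx yaw 0.283 down [ 0.012 -0.    -1.   ]
shift in tool mm [114.7 -33.7   0.2] turn about y deg -0.1
```

Force doubled and the tool stalled, so the lever is at its stop. Now I'll ease it back along the arc, first in part.

```bash
python3 -m creep '[[0.003,-0.003,0,0,0,0,1],[0.0075,-0.007,0,0,0,0,1],[0.012,-0.0105,0,0,0,0,1],[0.0165,-0.0138,0,0,0,0,1],[0.0212,-0.0169,0,0,0,0,1]]'
python3 -m creep '[[0.005,-0.0029,0,0,0,0,1],[0.0101,-0.0055,0,0,0,0,1],[0.0154,-0.0079,0,0,0,0,1],[0.0207,-0.01,0,0,0,0,1],[0.0262,-0.0118,0,0,0,0,1]]'
python3 lq.py
```

```text
clock: 7.95
tcp_pos: [531.7, -197.7, 111.4]
tool_rot: [-1.558, -0.221, 0.225]
ft_force: [-7.0, 4.2, 10.2]
width: 0.392
clock: 8.37
tcp_pos: [557.0, -190.4, 124.0]
tool_rot: [-1.559, -0.221, 0.224]
ft_force: [-7.4, 5.5, 15.3]
width: 0.387
[319.15867892 144.95132853] [ 268  104  104   83 8054]
q 0.5825875199085718
8.42 tcp [ 558.2 -190.1  124.4] F [-6.1  5.8 16. ] w 0.387 toolx yaw 0.284 down [-0.  0. -1.]
shift in tool mm [71.4 -8.9 -0.1] turn about y deg -0.1
```

```bash
python3 -m creep '[[0.0055,-0.0016,0,0,0,0,1],[0.0111,-0.0029,0,0,0,0,1],[0.0168,-0.0039,0,0,0,0,1],[0.0225,-0.0046,0,0,0,0,1],[0.0282,-0.005,0,0,0,0,1]]'
python3 -m creep '[[0.0057,-0.0001,0,0,0,0,1],[0.0115,0,0,0,0,0,1],[0.0172,0.0004,0,0,0,0,1],[0.0229,0.0011,0,0,0,0,1],[0.0286,0.0021,0,0,0,0,1]]'
python3 -m creep '[[0.004,0.001,0,0,0,0,1],[0.0056,0.0013,0,0,0,0,1],[0.0056,0.0013,0,0,0,0,1],[0.0056,0.0013,0,0,0,0,1],[0.0056,0.0013,0,0,0,0,1]]'
python3 lq.py
```

```text
clock: 8.83
tcp_pos: [585.0, -182.3, 129.5]
tool_rot: [-1.559, -0.223, 0.223]
ft_force: [-5.2, 5.7, 15.4]
width: 0.388
clock: 9.25
tcp_pos: [613.1, -174.2, 127.5]
tool_rot: [-1.559, -0.224, 0.222]
ft_force: [-3.0, 6.6, 13.4]
width: 0.391
clock: 9.67
tcp_pos: [618.7, -172.5, 126.1]
tool_rot: [-1.559, -0.225, 0.221]
ft_force: [-2.0, 6.9, 12.3]
width: 0.389
[319.15332654 148.54894214] [ 268  108  104   84 7846]
q 0.023123266548780153
9.72 tcp [ 618.7 -172.5  126.1] F [-2.1  7.3 12.1] w 0.39 toolx yaw 0.284 down [ 0.002  0.001 -1.   ]
shift in tool mm [ 8.4 -7.2 -0. ] turn about y deg -0.1
```

```bash
python3 -m creep '[[0.001,0,0,0,0,0,1],[0.002,0,0,0,0,0,1],[0.003,0,0,0,0,0,1],[0.004,0,0,0,0,0,1],[0.004,0,0,0,0,0,1]]'
python3 -m creep '[[0.001,0,0,0,0,0,1],[0.002,0,0,0,0,0,1],[0.002,0,0,0,0,0,1],[0.002,0,0,0,0,0,1],[0.002,0,0,0,0,0,1]]'
python3 lq.py
```

```text
clock: 10.13
tcp_pos: [619.8, -172.2, 125.8]
tool_rot: [-1.559, -0.219, 0.225]
ft_force: [-13.0, 4.5, 16.5]
width: 0.389
clock: 10.55
tcp_pos: [620.3, -172.0, 125.6]
tool_rot: [-1.558, -0.217, 0.228]
ft_force: [-17.6, 2.6, 17.3]
width: 0.389
[319.20944325 148.14543618] [ 268  108  104   83 7921]
q 0.007920618482389659
10.6 tcp [ 620.3 -172.   125.6] F [-18.4   3.2  17.7] w 0.386 toolx yaw 0.284 down [-0.007 -0.    -1.   ]
shift in tool mm [ 6.7 -7.7 -0.1] turn about y deg -0.1
```

```bash
python3 -m creep '[[-0.002,0,0,0,0,0,1],[-0.004,0,0,0,0,0,1],[-0.0045,0,0,0,0,0,1],[-0.0045,0,0,0,0,0,0.3],[-0.0045,0,0,0,0,0,0]]'
python3 -m creep '[[0,0,0,0,0,0,0],[0,0,0,0,0,0,0],[0,0,0,0,0,0,0],[0,0,0,0,0,0,0],[0,-0.005,0,0,0,0,0]]'
python3 -m creep '[[0,-0.02,0,0,0,0,0],[0,-0.04,0,0,0,0,0],[0,-0.06,0,0,0,0,0],[0,-0.08,0,0,0,0,0],[0,-0.1,0,0,0,0,0]]'
python3 -m creep '[[-0.004,0,0.036,0,0,0,0],[-0.008,0,0.072,0,0,0,0],[-0.012,0,0.108,0,0,0,0],[-0.016,0,0.144,0,0,0,0],[-0.02,0,0.18,0,0,0,0]]' >/dev/null
python3 -m creep '[[-0.002,0,0.02,0,0,0,0],[-0.0045,0,0.04,0,0,0,0],[-0.0045,0,0.0425,0,0,0,0],[-0.0045,0,0.0425,0,0,0,0],[-0.0045,0,0.0425,0,0,0,0]]'
python3 - <<'E'
from h import *
to(534,34.5,121,.285)
cv2.imwrite("pics/w5.png",env.camera("wrist"))
E
```

```text
clock: 11.02
tcp_pos: [619.5, -173.5, 124.1]
tool_rot: [-1.56, -0.223, 0.222]
ft_force: [-1.0, -0.8, -0.7]
width: 0.66
clock: 11.43
tcp_pos: [618.8, -173.0, 128.0]
tool_rot: [-1.558, -0.221, 0.224]
ft_force: [0.4, 0.2, 0.7]
width: 0.995
clock: 11.85
tcp_pos: [619.3, -173.1, 230.5]
tool_rot: [-1.559, -0.222, 0.222]
ft_force: [1.0, -0.7, -0.1]
width: 0.996
clock: 12.68
tcp_pos: [534.2, 33.2, 229.5]
tool_rot: [-1.56, -0.223, 0.222]
ft_force: [0.1, -0.3, -0.3]
width: 1.0
12.68 tcp [534.2  33.2 229.5] F [ 0.1 -0.3 -0.3] w 1.0 toolx yaw 0.283 down [ 0.001 -0.    -1.   ]
shift in tool mm [1.000e-01 1.085e+02 1.400e+00] turn about y deg -0.1
```

View pics/w5.png

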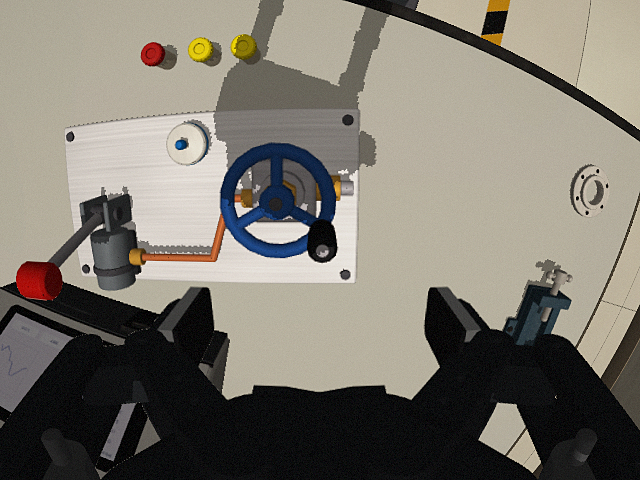

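The lever is back at rest. The handle's top is at about (322,249), the hub at (277,205), and the rim spans x 221–336, y 143–258.

```bash
python3 - <<'E'
from h import *
P=env.camera_params("wrist")
print("top",fplane(P,322,250,161).round(1),"hub",fplane(P,277.5,205,114).round(1),"rim",fplane(P,278.5,200.5,105).round(1))
im=cv2.imread("pics/w5.png");b,g,r=[im[...,i].astype(int) for i in range(3)]
m=((b>50)&(r<.6*b)).astype(np.uint8);c,s=blob(m,(210,130,345,270));print(s,fplane(P,s[0]+s[2]/2,s[1]+s[3]/2,105).round(1))
for n,q in(("scene",(303,235)),):pass
E
```

```text
top [534.4  35.3 161. ] hub [5.255e+02 2.000e-01 1.140e+02] rim [ 5.24e+02 -5.00e-01  1.05e+02]
[ 221  143  115  115 5430] [ 5.24e+02 -5.00e-01  1.05e+02]
```

```bash
python3 -m creep '[[0,0.022,0.002,0,0,0,0],[0,0.044,0.002,0,0,0,0],[0,0.066,0.002,0,0,0,0],[0,0.088,0.002,0,0,0,0],[0,0.108,0.002,0,0,0,0]]' 
python3 -m creep '[[0,0,0,0,0,0,0],[0,0,0,0,0,0,0.6],[0,0,0,0,0,0,1],[0,0,0,0,0,0,1],[0,0,0,0,0,0,1]]'
python3 -m creep '[[0,0,0,0,0,0,1],[0,0,0,0,0,0,1],[0,0,0,0,0,0,1],[0,0,0,0,0,0,1],[0,0,0,0,0,0,1]]'
python3 - <<'E'
from h import *
to(534,35,121,.285)
cv2.imwrite("pics/w6.png",env.camera("wrist"))
# arc offsets about the axis in tool axes (x,z), clockwise from q=4.19
r=38
for q in (4.19,): 
  pass
off=lambda q:np.array([-r*np.cos(q),-r*np.sin(q)])
qs=[4.19-.31*i for i in range(15)]
for k in range(3):
    o=off(qs[5*k]); print([(off(qs[5*k+i])-o).round(1).tolist() for i in range(1,6) if 5*k+i<15])
E
```

```text
clock: 13.15
tcp_pos: [533.4, 34.3, 119.7]
tool_rot: [-1.56, -0.221, 0.221]
ft_force: [0.2, 0.5, -0.0]
width: 1.002
clock: 13.57
tcp_pos: [534.0, 35.4, 122.5]
tool_rot: [-1.56, -0.224, 0.22]
ft_force: [0.1, -0.3, 0.5]
width: 0.451
clock: 13.98
tcp_pos: [533.6, 35.2, 122.1]
tool_rot: [-1.56, -0.224, 0.221]
ft_force: [-1.9, -3.0, 5.6]
width: 0.204
13.98 tcp [533.6  35.2 122.1] F [-1.9 -3.   5.6] w 0.204 toolx yaw 0.283 down [ 0.002 -0.001 -1.   ]
shift in tool mm [ 0.3  1.1 -0.3] turn about y deg -0.1
[[9.1, -7.4], [15.6, -17.1], [18.8, -28.4], [18.3, -40.2], [14.4, -51.2]]
[[-7.2, -9.3], [-16.8, -16.0], [-28.0, -19.4], [-39.8, -19.2], [-50.9, -15.4]]
[[-9.4, 7.0], [-16.3, 16.5], [-19.9, 27.6], [-20.0, 39.4]]
```

View pics/w6.png

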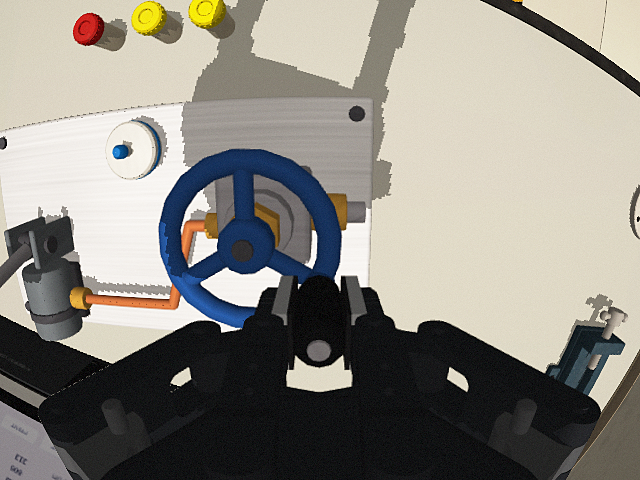

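The handle sits well between the pads, around (320,320). Next I'll work out arc offsets with finer steps.

```bash
cat > arc.py <<'E'
import sys
from h import *
# axis guess relative; print rows for n calls from q0 in steps dq, correcting initial TCP to circle
def rows(q0,dq,n,r=38):
    off=lambda q:np.array([-r*np.cos(q),-r*np.sin(q)])
    for k in range(n):
        a=q0+5*k*dq; print(round(a,2),[(off(a+i*dq)-off(a)).round(1).tolist() for i in range(1,6)])
def where(ax=(525.3,-2.)):
    p=env.get_state();d=p['tcp_pos'][:2]-ax;c,s=np.cos(.285),np.sin(.285);x,z=c*d[0]+s*d[1],-s*d[0]+c*d[1]
    print("rel",round(x,1),round(z,1),"r",np.hypot(x,z).round(1),"q mod 2pi",((np.arctan2(z,x)+np.pi)%(2*np.pi)).round(3),"F",p['ft_force'].round(1))
if __name__=="__main__":
    where()
    if len(sys.argv)>1: rows(float(sys.argv[1]),float(sys.argv[2]),int(sys.argv[3]))
E
python3 arc.py 4.19 -.21 4
```

```text
rel 18.4 33.4 r 38.2 q mod 2pi 4.208 F [-1.5 -2.4  6. ]
4.19 [[6.4, -4.7], [11.8, -10.6], [15.8, -17.5], [18.2, -25.1], [19.0, -33.0]]
3.14 [[-0.8, -7.9], [-3.3, -15.5], [-7.3, -22.4], [-12.7, -28.3], [-19.1, -32.9]]
2.09 [[-7.3, -3.2], [-15.1, -4.8], [-23.1, -4.8], [-30.8, -3.1], [-38.1, 0.2]]
1.04 [[-6.4, 4.7], [-11.7, 10.7], [-15.6, 17.6], [-18.0, 25.2], [-18.8, 33.2]]
```

```bash
python3 -m creep '[[0.0064,0,-0.0047,0,0,0,1],[0.0118,0,-0.0106,0,0,0,1],[0.0158,0,-0.0175,0,0,0,1],[0.0182,0,-0.0251,0,0,0,1],[0.019,0,-0.033,0,0,0,1]]'; python3 arc.py
python3 -m creep '[[-0.0008,0,-0.0079,0,0,0,1],[-0.0033,0,-0.0155,0,0,0,1],[-0.0073,0,-0.0224,0,0,0,1],[-0.0127,0,-0.0283,0,0,0,1],[-0.0191,0,-0.0329,0,0,0,1]]'; python3 arc.py
```

```text
clock: 14.45
tcp_pos: [561.0, 9.7, 122.2]
tool_rot: [-1.559, -0.223, 0.222]
ft_force: [-3.8, 1.8, 6.9]
width: 0.205
rel 37.6 1.2 r 37.6 q mod 2pi 3.173 F [-3.8  1.8  6.9]
clock: 14.87
tcp_pos: [552.6, -27.6, 122.2]
tool_rot: [-1.559, -0.225, 0.219]
ft_force: [0.6, 2.7, 5.5]
width: 0.205
rel 19.0 -32.3 r 37.5 q mod 2pi 2.103 F [0.6 2.7 5.5]
```

Low forces and good tracking, so I'll continue.

```bash
python3 -m creep '[[-0.0073,0,-0.0032,0,0,0,1],[-0.0151,0,-0.0048,0,0,0,1],[-0.0231,0,-0.0048,0,0,0,1],[-0.0308,0,-0.0031,0,0,0,1],[-0.0381,0,0.0002,0,0,0,1]]'; python3 arc.py
python3 -m creep '[[-0.0064,0,0.0047,0,0,0,1],[-0.0117,0,0.0107,0,0,0,1],[-0.0156,0,0.0176,0,0,0,1],[-0.018,0,0.0252,0,0,0,1],[-0.0188,0,0.0332,0,0,0,1]]'; python3 arc.py 0 -0.05 1
```

```text
clock: 15.28
tcp_pos: [515.8, -38.8, 122.2]
tool_rot: [-1.561, -0.225, 0.219]
ft_force: [3.3, 2.7, 5.2]
width: 0.202
rel -19.4 -32.7 r 38.0 q mod 2pi 1.035 F [3.3 2.7 5.2]
clock: 15.7
tcp_pos: [488.1, -12.1, 122.2]
tool_rot: [-1.561, -0.224, 0.22]
ft_force: [2.0, -4.0, 4.8]
width: 0.205
rel -38.6 0.8 r 38.6 q mod 2pi 6.263 F [ 2.  -4.   4.8]
0.0 [[0.0, 1.9], [0.2, 3.8], [0.4, 5.7], [0.8, 7.5], [1.2, 9.4]]
```

```bash
python3 -m creep '[[0,0,0.002,0,0,0,1],[0,0,0.004,0,0,0,1],[0.0002,0,0.005,0,0,0,1],[0.0002,0,0.005,0,0,0,1],[0.0002,0,0.005,0,0,0,1]]'; python3 arc.py
python3 -m creep '[[0,0,0.001,0,0,0,1],[0,0,0.002,0,0,0,1],[0,0,0.003,0,0,0,1],[0,0,0.003,0,0,0,1],[0,0,0.003,0,0,0,1]]'; python3 arc.py
```

```text
clock: 16.12
tcp_pos: [488.2, -11.8, 122.3]
tool_rot: [-1.569, -0.226, 0.22]
ft_force: [2.4, -24.1, 3.1]
width: 0.202
rel -38.4 1.1 r 38.4 q mod 2pi 6.255 F [  2.4 -24.1   3.1]
clock: 16.53
tcp_pos: [488.1, -11.4, 122.3]
tool_rot: [-1.573, -0.227, 0.22]
ft_force: [3.2, -36.5, 0.4]
width: 0.204
rel -38.3 1.4 r 38.4 q mod 2pi 6.247 F [  3.2 -36.5   0.4]
```

The wheel is hard on its stop, with 36 N and no motion. I'll release the push and get rows for one turn back.

```bash
python3 -m creep '[[0,0,-0.002,0,0,0,1],[0,0,-0.004,0,0,0,1],[0,0,-0.006,0,0,0,1],[0,0,-0.0082,0,0,0,1],[0,0,-0.0082,0,0,0,1]]'; python3 arc.py 0 .20944 6
```

```text
clock: 16.95
tcp_pos: [488.2, -12.6, 122.1]
tool_rot: [-1.561, -0.223, 0.22]
ft_force: [-1.6, -3.1, 8.4]
width: 0.205
rel -38.5 0.2 r 38.5 q mod 2pi 6.277 F [-1.6 -3.1  8.4]
0.0 [[0.8, -7.9], [3.3, -15.5], [7.3, -22.3], [12.6, -28.2], [19.0, -32.9]]
1.05 [[7.3, -3.2], [15.0, -4.9], [23.0, -4.9], [30.7, -3.2], [38.0, 0.0]]
2.09 [[6.4, 4.7], [11.7, 10.6], [15.7, 17.5], [18.2, 25.0], [19.0, 32.9]]
3.14 [[-0.8, 7.9], [-3.3, 15.5], [-7.3, 22.3], [-12.6, 28.2], [-19.0, 32.9]]
4.19 [[-7.3, 3.2], [-15.0, 4.9], [-23.0, 4.9], [-30.7, 3.2], [-38.0, -0.0]]
5.24 [[-6.4, -4.7], [-11.7, -10.6], [-15.7, -17.5], [-18.2, -25.0], [-19.0, -32.9]]
```

```bash
python3 -m creep '[[0.0008,0,-0.0079,0,0,0,1],[0.0033,0,-0.0155,0,0,0,1],[0.0073,0,-0.0223,0,0,0,1],[0.0126,0,-0.0282,0,0,0,1],[0.019,0,-0.0329,0,0,0,1]]'>/dev/null; python3 arc.py
python3 -m creep '[[0.0073,0,-0.0032,0,0,0,1],[0.015,0,-0.0049,0,0,0,1],[0.023,0,-0.0049,0,0,0,1],[0.0307,0,-0.0032,0,0,0,1],[0.038,0,0,0,0,0,1]]'>/dev/null; python3 arc.py
python3 -m creep '[[0.0064,0,0.0047,0,0,0,1],[0.0117,0,0.0106,0,0,0,1],[0.0157,0,0.0175,0,0,0,1],[0.0182,0,0.025,0,0,0,1],[0.019,0,0.0329,0,0,0,1]]'>/dev/null; python3 arc.py
python3 -m creep '[[-0.0008,0,0.0079,0,0,0,1],[-0.0033,0,0.0155,0,0,0,1],[-0.0073,0,0.0223,0,0,0,1],[-0.0126,0,0.0282,0,0,0,1],[-0.019,0,0.0329,0,0,0,1]]'>/dev/null; python3 arc.py
python3 -m creep '[[-0.0073,0,0.0032,0,0,0,1],[-0.015,0,0.0049,0,0,0,1],[-0.023,0,0.0049,0,0,0,1],[-0.0307,0,0.0032,0,0,0,1],[-0.038,0,0,0,0,0,1]]'>/dev/null; python3 arc.py
python3 -m creep '[[-0.0064,0,-0.0047,0,0,0,1],[-0.0117,0,-0.0106,0,0,0,1],[-0.0157,0,-0.0175,0,0,0,1],[-0.0182,0,-0.025,0,0,0,1],[-0.019,0,-0.0329,0,0,0,1]]'; python3 arc.py
```

```text
rel -20.2 -32.2 r 38.0 q mod 2pi 1.011 F [-2.8  0.8  9.5]
rel 18.5 -32.6 r 37.5 q mod 2pi 2.086 F [-3.  -1.3  9.1]
rel 37.6 0.6 r 37.6 q mod 2pi 3.157 F [-2.  -3.7  8.1]
rel 18.8 33.2 r 38.2 q mod 2pi 4.197 F [ 0.8 -6.7  5.9]
rel -18.8 33.8 r 38.7 q mod 2pi 5.22 F [ 5.4 -1.1  5.9]
clock: 19.45
tcp_pos: [487.9, -11.5, 122.1]
tool_rot: [-1.559, -0.224, 0.221]
ft_force: [0.5, 2.5, 9.6]
width: 0.208
rel -38.6 1.4 r 38.6 q mod 2pi 6.246 F [0.5 2.5 9.6]
```

One turn is done and the grip is good. Second turn:

```bash
python3 -m creep '[[0.0008,0,-0.0079,0,0,0,1],[0.0033,0,-0.0155,0,0,0,1],[0.0073,0,-0.0223,0,0,0,1],[0.0126,0,-0.0282,0,0,0,1],[0.019,0,-0.0329,0,0,0,1]]'>/dev/null; python3 arc.py
python3 -m creep '[[0.0073,0,-0.0032,0,0,0,1],[0.015,0,-0.0049,0,0,0,1],[0.023,0,-0.0049,0,0,0,1],[0.0307,0,-0.0032,0,0,0,1],[0.038,0,0,0,0,0,1]]'>/dev/null; python3 arc.py
python3 -m creep '[[0.0064,0,0.0047,0,0,0,1],[0.0117,0,0.0106,0,0,0,1],[0.0157,0,0.0175,0,0,0,1],[0.0182,0,0.025,0,0,0,1],[0.019,0,0.0329,0,0,0,1]]'>/dev/null; python3 arc.py
python3 -m creep '[[-0.0008,0,0.0079,0,0,0,1],[-0.0033,0,0.0155,0,0,0,1],[-0.0073,0,0.0223,0,0,0,1],[-0.0126,0,0.0282,0,0,0,1],[-0.019,0,0.0329,0,0,0,1]]'>/dev/null; python3 arc.py
python3 -m creep '[[-0.0073,0,0.0032,0,0,0,1],[-0.015,0,0.0049,0,0,0,1],[-0.023,0,0.0049,0,0,0,1],[-0.0307,0,0.0032,0,0,0,1],[-0.038,0,0,0,0,0,1]]'>/dev/null; python3 arc.py
python3 -m creep '[[-0.0064,0,-0.0047,0,0,0,1],[-0.0117,0,-0.0106,0,0,0,1],[-0.0157,0,-0.0175,0,0,0,1],[-0.0182,0,-0.025,0,0,0,1],[-0.019,0,-0.0329,0,0,0,1]]'; python3 arc.py
python3 -m creep '[[0,0,0,0,0,0,1],[0,0,0,0,0,0,1],[0,0,0,0,0,0,1],[0,0,0,0,0,0,1],[0,0,0,0,0,0,1]]'; python3 arc.py
python3 -c "
from h import *
a=cv2.resize(env.camera('wrist'),(400,300));b=cv2.resize(env.camera('scene')[180:330,200:440],(400,300));cv2.imwrite('pics/end.png',np.hstack([a,b]))"
```

```text
rel -20.4 -32.1 r 38.0 q mod 2pi 1.005 F [-2.6  0.5  9.9]
rel 18.4 -32.6 r 37.4 q mod 2pi 2.084 F [-2.2 -2.3  9.3]
rel 37.6 0.6 r 37.6 q mod 2pi 3.158 F [-1.9 -3.6  8.9]
rel 18.7 33.3 r 38.2 q mod 2pi 4.202 F [ 2.  -6.6  6.2]
rel -18.8 33.8 r 38.7 q mod 2pi 5.22 F [ 5.  -0.6  4.8]
clock: 21.95
tcp_pos: [487.9, -11.4, 122.1]
tool_rot: [-1.559, -0.224, 0.22]
ft_force: [0.6, 3.8, 8.3]
width: 0.206
rel -38.6 1.5 r 38.6 q mod 2pi 6.245 F [0.6 3.8 8.3]
clock: 22.37
tcp_pos: [488.2, -12.2, 122.1]
tool_rot: [-1.561, -0.224, 0.221]
ft_force: [0.0, -3.1, 8.9]
width: 0.198
rel -38.5 0.7 r 38.5 q mod 2pi 6.266 F [ 0.  -3.1  8.9]
```

View pics/end.png

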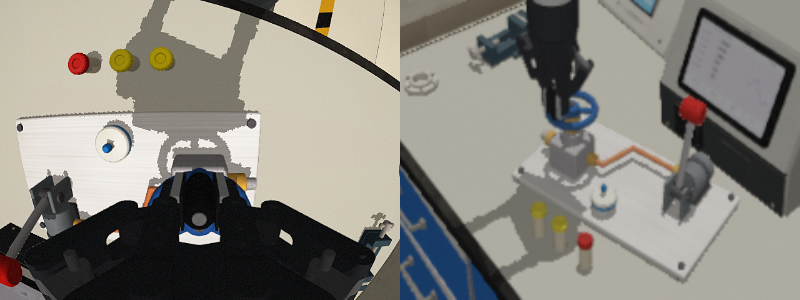

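The handle is between the pads at (200,210) on the operator's side. In the right half the lever stands at rest with its grip at (690,110), and the vials and cassette are where they were. Handing in.

```bash
python3 -c "
from cell import env
s=env.get_state();print(s['clock'],s['qd'].round(3),s['width']);print(env.hand_in())"
```

```text
22.4667 [ 0.002 -0.001  0.    -0.001 -0.001  0.   ] 0.20488936109713976
the job is handed in; nothing more can be done
None
```

The job was done and handed in at about 22.5 s, with no verdict reported.

- **Lever:** I pulled it to its stop, where the force rose from about 13 to 27 N and the tool stalled; the picture put it at about 1.0 rad. I eased it back at about 0.6 rad/s to rest, at about 0.01 rad by the picture and resting against its stop. The roller slid about 9 mm between the pads during the pull, but stayed held.
- **Valve:** I turned the wheel clockwise onto its stop, where pushing with 36 N gave no further motion. I then led it exactly two turns anticlockwise.
- **Last checks:** The tool came back to within 0.5 mm of where it stood at the stop. By my measurement the wheel is within about 0.02 rad of two turns. The jaws are closed on the handle (17 mm opening for the 19 mm sleeve) and the arm is still.
- **Surroundings:** By eye in the last pictures, the lever is at rest and the vials, cassette and flange ring are undisturbed. The brass weight was outside that view, so it was not checked. No check failed.

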